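Hold a battery test board out at the pointer

ROBOT

A 6-joint arm with a two-finger parallel gripper is mounted at the origin on the work surface. World frame = base frame: x ahead of the robot, y to its left, z up, the work surface at z = 0. Lengths are in m, angles in rad, forces in N, time in s.
With the tool pointing down it reaches from about 0.35 to 0.975 m from the base axis. Payload 4.9 kg.
Tool frame: the origin (TCP) lies at the very end of the fingers, on their centre line; the grasp point (between the pads) lies 19 mm behind it; z points along the fingers, y is the line along which they close (so a half turn about z gives the same grasp; the last joint's range is limited). The gripper opens to 85 mm and grips with 20 to 120 N. Pads are 22 mm wide; open, the fingers measure 114 mm over their backs; the gripper's body (76 mm by 85 mm) begins 54 mm behind the grasp point. The pads swing forward as they close: fully open they stand 13 mm farther back than shut.
Start: joints at [-1.319, 0.053, 1.613, -0, 1.476, -0.119], TCP at [0.226, -0.583, 0.231] pointing down, gripper open.
Joint ranges: [-3.01, 3.01], [-1.01, 2.22], [0.06, 2.58], [-1.02, 4.17], [0.09, 2.62], [-3.14, 3.14]. Speed limits (rad/s): [2.57, 2.57, 3.14, 3.14, 3.14, 3.14].

INTERFACE

Orientations are given as a unit quaternion [w, x, y, z].
In Python, from plant import manip gives the robot as it stands.
- The arm moves only by the tool play_rows, never from a script. Its argument "series" is a list that holds one entry, the list of rows, each a list of 7 numbers: the shift along the world's x, y, z in m, then the turn, a rotation vector about the world's x, y, z in degrees, then the opening, from 0 (shut) to 1 (fully open). In form: [[[dx, dy, dz, rx, ry, rz, grip], ...]]. A call has 1 to 10 rows; each row shifts and turns the commanded pose from where the row before left it; what a row does not reach is not made up. A row lasts 1/10 s, in which the tool goes at most 50 mm and 8.59 degrees, less where a joint would pass 70% of its speed; a pose out of reach is approached as far as the arm can. A call with a gripper value outside its range is refused whole. The fingers move at their own pace and stop on an object; the grip force is fixed at half the most. Time passes only in rows, so rows that do not move let the fingers close. It gives the time, the measured TCP pose, the force, the opening and the grip force at its end, in the units of the state.
- manip.state(): the state, without advancing time (a new reading comes with each control period).
- manip.grab_frame(name): name is "side" or "top"; returns a dict with "frame" (480x640x3 uint8, blue, green, red), "mtx" (3x3 intrinsics, pixels), "k1" (the pictures are not rectified: a ray, as slopes to the right and down, at radius r is drawn at 1 + k1 r^2 times it, then the intrinsics apply), "R" (3x3) and "t" (3): a world point X has camera coordinates R X + t. Camera axes: x right, y down, z forward; pixel columns grow to the right and rows downward; lengths in m; the calibration is good to about 2 mm. A picture is of the moment at which its call begins. There is no depth.
- manip.job_done(): hands the job in; it is judged then, once.
The state is a dict: "time": time; "joint_pos": joint angles; "joint_vel": joint speeds; "joint_efforts": joint torques, N m; "tool_pos": TCP position; "tool_rot": TCP orientation; "contact_force": force on the tool from outside, world axes, zero at the start; "ft_torque": the same for the moment, N m; "gripper_width": opening from 0.0 (shut) to 1.0 (fully open); "grasp_force": force on a finger pad.
Only numpy, scipy, OpenCV 4.12 (cv2) and the standard library are available. Lean on these libraries where they do the work, as an engineer would, in place of code of your own. Each camera call takes 0.05 s, during which the arm holds its last target. There are 200 camera calls.

TASK

Slide the plywood test board straight out over the end of the grey instrument, keeping it flat on the instrument's top, until the outer end of the board is in line with the red pointer and the board is square to the instrument, so that its underside can be probed. That far out the board would tip over by itself: finish while still holding it, level and still, resting on nothing but the instrument and touching neither the pointer nor its stand. Leave the meter, the spool and the tin where they are.

Things in the scene. Friction and masses are not known exactly. Their poses are not given: they have to be found in the camera images.
- case: Low grey bench instrument, fixed: a box 300 (x) by 220 (y) by 75 mm high with a flat top, white panel with display on its -y side. Origin: centre of its underside, on the bench. Its +x axis is the outward direction: the board is slid along it, out over the +x end. That is roughly the robot's left (world +y), turned up to 0.35 rad either way.
- case_edge (a point): Middle of the upper edge of the instrument's outward (+x) end, 150 mm from its origin along x, 75 mm above the bench. Axes as case.
- board: Loose plywood board 240 (x) by 90 (y) by 12 mm thick, about 0.36 kg (varies), flat on the case's top, at first slightly askew. Origin: centre of its underside; +x points to its outer end. On top: black holder with two blue cells at x 62 to 108 mm, 39 mm above the underside; orange grip block near the inner end. Balance point 25 mm outward of the origin: past 95 mm overhang it tips unless held.
- board_grip (a point): Centre of the orange grip block fixed on the board: 50 (along board x) by 24 (along board y) by 40 mm high; 90 mm inward of the board's origin, on its centre line, 32 mm above the underside (block top 52 mm, block foot 12 mm above it). Axes as board.
- board_end (a point): Middle of the upper edge of the board's outer end: 120 mm outward of the board's origin, 12 mm above its underside. This is the edge that must come in line with the pointer. Axes as board.
- gauge: Steel stand fixed to the bench beside the board's way, 117 mm high, foot 70 (x) by 60 (y) by 12 mm, post 14 mm thick at y = -20 mm. Its red pointer, a blade 6 mm wide and high, points along +y toward the board's way, level with the board's top. Axes parallel to case. Origin: on the bench below the pointer arm, 45 mm behind its tip.
- gauge_mark (a point): Tip of the red pointer, the mark: 87 mm above the bench. It lies 115 to 165 mm (varies) beyond the instrument's outward end along the case's x, 65 mm to the -y side of the case's centre line. Axes parallel to case.
- meter: Bystander: yellow hand multimeter lying on the bench, 85 (x) by 160 (y) by 36 mm. Origin: centre of its underside.
- spool: Bystander: small spool of wire standing on its flange, 52 mm across, 38 mm high. Origin: centre of its underside.
- tin: Bystander: round steel tin with lid, 78 mm across, 55 mm high. Origin: centre of its underside.
Not all that is in view belongs to the job. There is more than one size of the gauge; the one meant has the size given above.

How it is judged:
At the end, for the whole second after the job is handed in: Board's outer end within 6 mm of the pointer along the case's x and beside it; within 0.1 rad of square; tilt under 0.035 rad; underside within 5 mm of the case's top; still (10 mm/s); fingers on it with over 0.5 N; not touching pointer, stand or bystanders (0.2 N) (x of board_end in the frame of gauge_mark between -0.006 and 0.006 m and y of board_end in the frame of gauge_mark between 0.005 and 0.15 m and angle between the x axis of board and the x axis of case, either way round below 0.1 rad and angle between board's own z axis and vertical below 0.035 rad and z of board in the frame of case between 0.07 and 0.08 m and linear speed of board below 0.01 m/s and contact force between the fingers and board above 0.5 N and contact force between board and gauge below 0.2 N and contact force between board and meter below 0.2 N and contact force between board and spool below 0.2 N and contact force between board and tin below 0.2 N); the arm keeps its last pose, push and grip.
It fails at once if the board tips or falls (tilt over 0.2 rad) (angle between board's own z axis and vertical above 0.2 rad).
It fails at once if the board is lifted more than 20 mm off the case instead of slid (z of board in the frame of case above 0.095 m).
It fails at once if the meter is shoved or lifted (moved over 20 mm) (distance of meter from where it was at the start of the episode above 0.02 m).
It fails at once if the spool is shoved or lifted (moved over 20 mm) (distance of spool from where it was at the start of the episode above 0.02 m).
It fails at once if the tin is shoved or lifted (moved over 20 mm) (distance of tin from where it was at the start of the episode above 0.02 m).
It also fails if it takes over 32 s, if anything falls off the work surface, if the arm or the gripper's body presses on something with over 40 N, if the wrist force passes 120 N, or if a joint passes its speed limit or range.

## Working session

There is one attempt and no reset: what is moved stays moved. The work goes in short steps, Python scripts to look and compute and a tool call to move; the robot and the scene stay as the last step left them, time stands still between calls to the robot, and variables do not carry over. Pictures are saved under pics/ and viewed, at most 10 in all, crops included, and the job is handed in when it is done.

Besides the shell and the picture viewer there is one more tool, called as name(argument=value, ...), one argument or row to a line, values as JSON. play_rows: Moves the arm, as the interface text tells. Its arguments: {"type":"object","properties":{"series":{"type":"array"}},"required":["series"]}

```bash
mkdir -p pics; cat > h.py <<'E'
import numpy as np, cv2
from plant import manip
def grab(n,f):
    d=manip.grab_frame(n); cv2.imwrite(f,d["frame"]); np.savez(f[:-4]+".npz",**{k:d[k] for k in("mtx","k1","R","t")}); return d
def load(f): return dict(np.load(f))
def ray(d,p):
    K=d["mtx"]; k1=float(d["k1"])
    q=np.array([(p[0]-K[0,2])/K[0,0],(p[1]-K[1,2])/K[1,1]]); u=q.copy()
    for _ in range(30): u=q/(1+k1*(u@u))
    return -d["R"].T@d["t"], d["R"].T@np.array([u[0],u[1],1])
def atz(d,p,z):
    c,r=ray(d,p); return c+r*(z-c[2])/r[2]
def tri(dps):
    A=np.zeros((3,3));b=np.zeros(3)
    for d,p in dps:
        c,r=ray(d,p); r=r/np.linalg.norm(r); P=np.eye(3)-np.outer(r,r); A+=P;b+=P@c
    x=np.linalg.solve(A,b); return x
def proj(d,X):
    c=d["R"]@np.asarray(X)+d["t"]; u=c[:2]/c[2]; u=u*(1+float(d["k1"])*(u@u)); return d["mtx"][:2,:2]@u+d["mtx"][:2,2]
E
python3 - <<'E'
from h import *
for n in("top","side"):
    d=grab(n,f"pics/{n}0.png"); print(n,-d["R"].T@d["t"],d["R"][2])
print(manip.state())
E
```

```text
top [0.39716361 0.1553205  1.19432622] [ 0.17357733 -0.00743433 -0.98479218]
side [0.50036664 0.88286304 0.8983102 ] [ 0.07361585 -0.66979368 -0.73888912]
{'time': 0.1, 'joint_pos': array([-1.31898841e+00,  5.32898149e-02,  1.61418658e+00,  5.29129513e-06,
        1.47602270e+00, -1.19003441e-01]), 'joint_vel': array([ 0.00036272, -0.00061036, -0.00482908, -0.00075437,  0.00034703,
        0.00021869]), 'joint_efforts': array([ 1.01569665e-03, -3.94903922e+01, -3.71362138e+01, -8.71531847e-05,
        3.90078189e-03,  2.17954550e-06]), 'tool_pos': array([ 0.22633598, -0.58195307,  0.23016875]), 'tool_rot': array([-9.51293343e-04,  9.82861146e-01,  1.84344944e-01, -6.06216620e-05]), 'contact_force': array([ 0.3273907 ,  0.07391242, -0.17642222]), 'ft_torque': array([ 0.07072776, -0.01316615, -0.06009676]), 'grasp_force': 0.0, 'gripper_width': 0.9996678109095856}
```

View pics/top0.png

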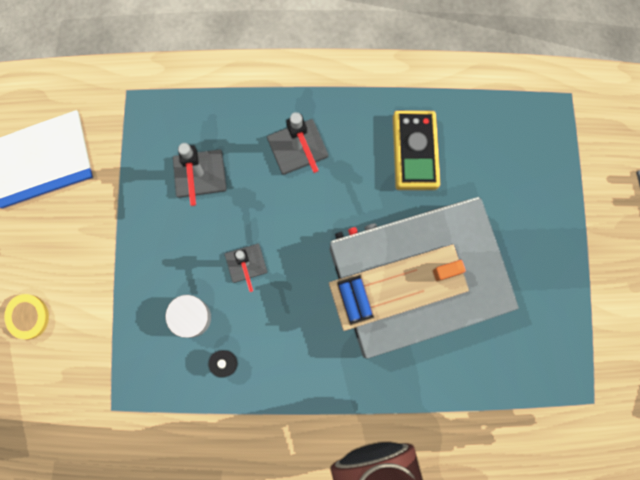

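View pics/side0.png

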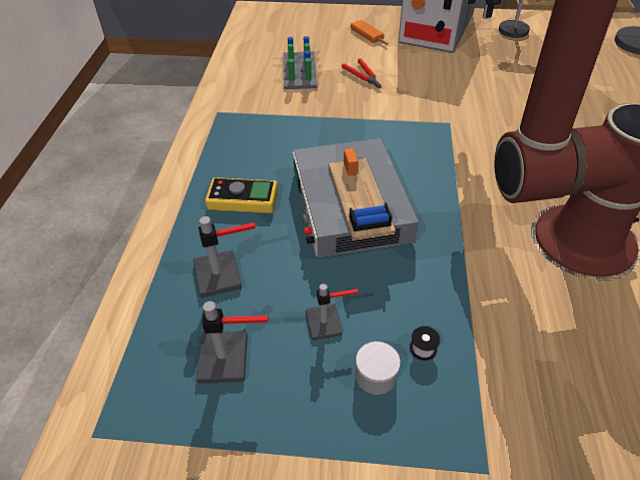

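The top view shows the case around (425,277) with its outward end to the left. The board's outer end is at about (337,305) and the orange block at (450,271). The small gauge's tip, at about (250,290), fits the stated offsets. The tin is at (187,316) and the spool at (223,364). I'll enlarge both views.

```bash
python3 - <<'E'
import cv2
a=cv2.imread("pics/top0.png")[190:370,220:530]; cv2.imwrite("pics/c1.png",cv2.resize(a,None,fx=2.5,fy=2.5,interpolation=cv2.INTER_CUBIC))
a=cv2.imread("pics/side0.png")[130:330,285:435]; cv2.imwrite("pics/c2.png",cv2.resize(a,None,fx=3,fy=3,interpolation=cv2.INTER_CUBIC))
E
```

```text
(no output)
```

View pics/c1.png

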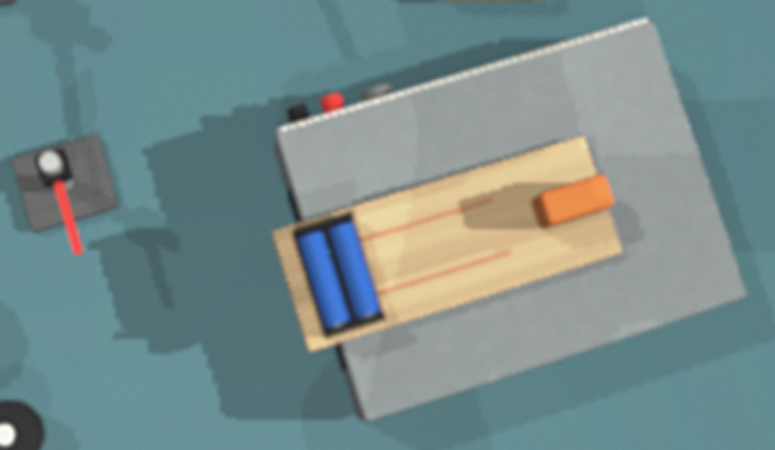

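View pics/c2.png

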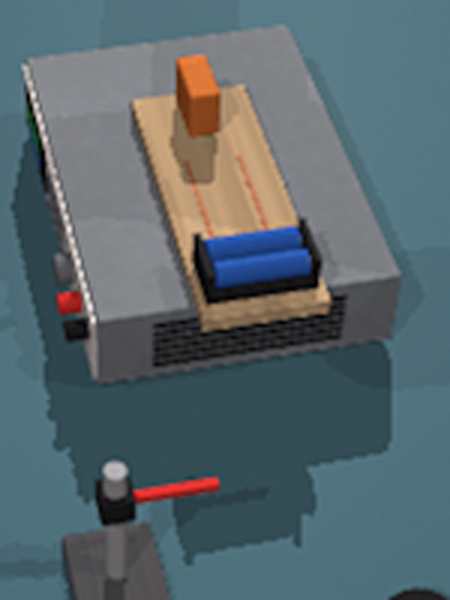

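```bash
cat > m.py <<'E'
from h import *
T=load("pics/top0.npz");S=load("pics/side0.npz")
t=lambda x,y:((x+.5)/2.5-.5+220,(y+.5)/2.5-.5+190)
s=lambda x,y:((x+.5)/3-.5+285,(y+.5)/3-.5+130)
P={"A":((279,130),(100,322)),"B":((650,20),(25,64)),"C":((745,296),(290,28)),"D":((366,419),(400,275)),
"bo-":((273,231),(200,318)),"bo+":((310,351),(328,290)),"bi+":((622,252),(243,87)),"bi-":((585,137),(133,100)),"tip":((79,253),(218,484))}
X={}
for k,(a,b) in P.items():
    X[k]=tri([(T,t(*a)),(S,s(*b))]); print(k,X[k].round(4),atz(T,t(*a),.075 if k in "ABCD" else .087)[:2].round(4),atz(S,s(*b),.075 if k in "ABCD" else .087)[:2].round(4))
X={k:np.r_[(atz(T,t(*P[k][0]),z)[:2]+atz(S,s(*P[k][1]),z)[:2])/2] for k in P for z in [.075 if k in "ABCD" else .087]}
def ang(v): return np.degrees(np.arctan2(v[1],v[0]))
cx=X["A"]-X["B"]+X["D"]-X["C"]; bx=X["bo-"]-X["bi-"]+X["bo+"]-X["bi+"]
cy=X["D"]-X["A"]+X["C"]-X["B"]; by=X["bo+"]-X["bo-"]+X["bi+"]-X["bi-"]
print("case",ang(cx),ang(cy)-90,"board",ang(bx),ang(by)-90,"len",np.linalg.norm(cx)/2,np.linalg.norm(bx)/2)
th=np.radians((ang(cx)*3+(ang(cy)-90)*2.2)/5.2); u=np.array([np.cos(th),np.sin(th)]);v=np.array([-u[1],u[0]])
cc=sum(X[k] for k in"ABCD")/4; bc=sum(X[k] for k in("bo-","bo+","bi-","bi+"))/4
print("u",u,"cc",cc,"bc",bc,"tip in case",(X["tip"]-cc)@u-.15,(X["tip"]-cc)@v)
be=(X["bo-"]+X["bo+"])/2; bu=bx/np.linalg.norm(bx)
print("end in case",(be-cc)@u-.15,(be-cc)@v,"grip",bc-.09*bu)
for k in [(176,62),(207,56),(219,93),(190,98)]: print("block",atz(S,s(*k),.127))
for k in [(534,199),(603,175),(614,202),(546,226)]: print("blockT",atz(T,t(*k),.127))
print("tin",atz(T,(188,316),.055),"spool",atz(T,(223,364),.038))
E
python3 m.py
```

```text
A [0.588  0.1104 0.0716] [0.5906 0.1102] [0.5846 0.1143]
B [ 0.6752 -0.1741  0.0681] [ 0.6746 -0.1722] [ 0.6727 -0.1649]
C [ 0.4628 -0.2369  0.0705] [ 0.4649 -0.2356] [ 0.4608 -0.2302]
D [0.379  0.0494 0.0739] [0.3802 0.0493] [0.378  0.0507]
bo- [0.5155 0.1156 0.0865] [0.5149 0.1156] [0.516  0.1159]
bo+ [0.4295 0.0902 0.0955] [0.4289 0.0898] [0.4295 0.0817]
bi+ [ 0.4973 -0.1397  0.0835] [ 0.4979 -0.1389] [ 0.4964 -0.1351]
bi- [ 0.5821 -0.1148  0.085 ] [ 0.5828 -0.1144] [ 0.5808 -0.1121]
tip [0.4981 0.2551 0.0852] [0.4992 0.2548] [0.4969 0.2567]
case 106.75867098981543 -253.20142634971376 board 106.55712620186742 -252.56544607404433 len 0.29436617883966903 0.2356432284899381
u [ 0.70050906 -0.7136435 ] cc [ 0.52577538 -0.05980859] bc [ 0.5059022  -0.01216783] tip in case -0.3946182331823428 0.20126227361985724
end in case -0.302036215190706 0.07434216960061535 grip [ 0.53154961 -0.09843608]
block [ 0.54818467 -0.11058264  0.127     ]
block [ 0.52523342 -0.11981213  0.127     ]
block [ 0.51403086 -0.07637739  0.127     ]
block [ 0.5350718  -0.06879955  0.127     ]
blockT [ 0.53216611 -0.06630092  0.127     ]
blockT [ 0.5488976  -0.11662796  0.127     ]
blockT [ 0.52963687 -0.12382504  0.127     ]
blockT [ 0.51307401 -0.07424456  0.127     ]
tin [0.45520714 0.37478266 0.055     ] spool [0.36739033 0.31081037 0.038     ]
```

The two views agree:

| Quantity | Value |
|---|---|
| Case axis | about 106.8° |
| Board heading | about 107° |
| Pointer tip beyond the case edge | 160 mm |
| Pointer tip to the -y side | 64.5 mm |
| Board end beyond the case edge | 19 mm |
| Slide needed | about 141 mm |
| Block position | about (0.531, -0.096) |

Next I'll move above the block, turning +85.6°.

play_rows(
  series=[
    [[0.015, 0.024, -0.001, 0, 0, 4.28, 1], [0.015, 0.024, -0.001, 0, 0, 4.28, 1], [0.015, 0.024, -0.001, 0, 0, 4.28, 1], [0.015, 0.024, -0.001, 0, 0, 4.28, 1], [0.015, 0.024, -0.001, 0, 0, 4.28, 1], [0.015, 0.024, -0.001, 0, 0, 4.28, 1], [0.015, 0.024, -0.001, 0, 0, 4.28, 1], [0.015, 0.024, -0.001, 0, 0, 4.28, 1], [0.015, 0.024, -0.001, 0, 0, 4.28, 1], [0.015, 0.024, -0.001, 0, 0, 4.28, 1]],
  ],
)

```text
time: 1.1
tool_pos: [0.3767, -0.3412, 0.2207]
tool_rot: [-0.0, 0.847, 0.532, -0.0]
contact_force: [-0.8, -0.4, -0.4]
gripper_width: 0.995
grasp_force: 0.0
```

play_rows(
  series=[
    [[0.015, 0.024, -0.001, 0, 0, 4.28, 1], [0.015, 0.024, -0.001, 0, 0, 4.28, 1], [0.015, 0.024, -0.001, 0, 0, 4.28, 1], [0.015, 0.024, -0.001, 0, 0, 4.28, 1], [0.015, 0.024, -0.001, 0, 0, 4.28, 1], [0.015, 0.024, -0.001, 0, 0, 4.28, 1], [0.015, 0.024, -0.001, 0, 0, 4.28, 1], [0.015, 0.024, -0.001, 0, 0, 4.28, 1], [0.015, 0.024, -0.001, 0, 0, 4.28, 1], [0.005, 0.006, 0, 0, 0, 4.28, 1]],
  ],
)

```text
time: 2.1
tool_pos: [0.5169, -0.1182, 0.2115]
tool_rot: [-0.001, 0.594, 0.805, 0.0]
contact_force: [-0.3, -0.3, 0.4]
gripper_width: 1.001
grasp_force: 0.0
```

play_rows(
  series=[
    [[0, 0, 0, 0, 0, 0, 1], [0, 0, 0, 0, 0, 0, 1]],
  ],
)

```text
time: 2.3
tool_pos: [0.5161, -0.1205, 0.2119]
tool_rot: [-0.0, 0.596, 0.803, -0.0]
contact_force: [-0.4, -0.4, -0.5]
gripper_width: 1.001
grasp_force: 0.0
```

Yaw is right. I'll finish the shift, lower part way and take a look.

play_rows(
  series=[
    [[0.005, 0.008, -0.01, 0, 0, 0, 1], [0.005, 0.008, -0.015, 0, 0, 0, 1], [0.005, 0.0085, -0.02, 0, 0, 0, 1], [0, 0, -0.01, 0, 0, 0, 1], [0, 0, 0, 0, 0, 0, 1], [0, 0, 0, 0, 0, 0, 1]],
  ],
)

```text
time: 2.9
tool_pos: [0.5313, -0.0961, 0.157]
tool_rot: [-0.0, 0.596, 0.803, -0.0]
contact_force: [0.1, 0.2, -0.3]
gripper_width: 0.998
grasp_force: 0.0
```

```bash
python3 - <<'E'
from h import *
d=grab("side","pics/side1.png"); a=cv2.imread("pics/side1.png")[60:330,240:460]; a=cv2.resize(a,None,fx=2.2,fy=2.2,interpolation=cv2.INTER_CUBIC)
b=grab("top","pics/top1.png")["frame"][200:350,330:530]; b=cv2.resize(b,(316,237),interpolation=cv2.INTER_CUBIC)
o=np.zeros((594,800,3),np.uint8); o[:594,:484]=a[:594]; o[:237,484:]=b; cv2.imwrite("pics/c3.png",o)
E
```

```text
(no output)
```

View pics/c3.png

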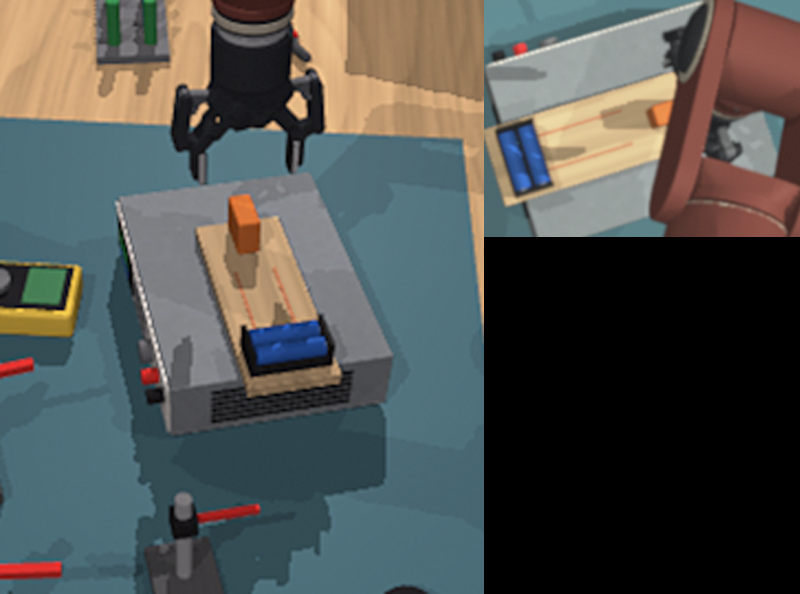

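Fingers at (200,180) and (295,165) straddle the block, whose top is at (240,205), with ample clearance. The board is undisturbed. Now I'll descend and close.

play_rows(
  series=[
    [[0, 0, -0.02, 0, 0, 0, 1], [0, 0, -0.02, 0, 0, 0, 1], [0, 0, -0.01, 0, 0, 0, 1], [0, 0, -0.01, 0, 0, 0, 1], [0, 0, 0, 0, 0, 0, 1], [0, 0, 0, 0, 0, 0, 0.6]],
  ],
)

```text
time: 3.6
tool_pos: [0.5319, -0.0962, 0.098]
tool_rot: [0.0, 0.596, 0.803, 0.0]
contact_force: [0.8, -0.3, 0.0]
gripper_width: 0.861
grasp_force: 0.0
```

play_rows(
  series=[
    [[0, 0, 0, 0, 0, 0, 0.4], [0, 0, 0, 0, 0, 0, 0.3], [0, 0, 0, 0, 0, 0, 0.2], [0, 0, 0, 0, 0, 0, 0], [0, 0, 0, 0, 0, 0, 0], [0, 0, 0, 0, 0, 0, 0], [0, 0, 0, 0, 0, 0, 0], [0, 0, 0, 0, 0, 0, 0]],
  ],
)

```text
time: 4.4
tool_pos: [0.532, -0.0963, 0.0981]
tool_rot: [0.001, 0.596, 0.803, 0.0]
contact_force: [-1.1, -1.4, 6.5]
gripper_width: 0.266
grasp_force: 60.5
```

Gripped at 60 N with a slight downward press. First, 120 mm of the slide.

play_rows(
  series=[
    [[-0.0015, 0.005, 0, 0, 0, 0, 0], [-0.0025, 0.0085, 0, 0, 0, 0, 0], [-0.0035, 0.0115, 0, 0, 0, 0, 0], [-0.0035, 0.0115, 0, 0, 0, 0, 0], [-0.0035, 0.0115, 0, 0, 0, 0, 0], [-0.0035, 0.0115, 0, 0, 0, 0, 0], [-0.003, 0.01, 0, 0, 0, 0, 0], [-0.0025, 0.0085, 0, 0, 0, 0, 0], [-0.0015, 0.005, 0, 0, 0, 0, 0], [0, 0, 0, 0, 0, 0, 0]],
  ],
)

```text
time: 5.4
tool_pos: [0.5068, -0.0125, 0.098]
tool_rot: [0.001, 0.596, 0.803, 0.0]
contact_force: [0.1, -1.3, 6.6]
gripper_width: 0.269
grasp_force: 60.7
```

play_rows(
  series=[
    [[-0.0015, 0.005, 0, 0, 0, 0, 0], [-0.0025, 0.0085, 0, 0, 0, 0, 0], [-0.003, 0.01, 0, 0, 0, 0, 0], [-0.0025, 0.0085, 0, 0, 0, 0, 0], [-0.0015, 0.005, 0, 0, 0, 0, 0], [0, 0, 0, 0, 0, 0, 0], [0, 0, 0, 0, 0, 0, 0]],
  ],
)

```text
time: 6.1
tool_pos: [0.4961, 0.024, 0.0981]
tool_rot: [0.001, 0.596, 0.803, 0.0]
contact_force: [1.0, -2.6, 5.5]
gripper_width: 0.276
grasp_force: 60.6
```

```bash
python3 - <<'E'
from h import *
a=grab("side","pics/side2.png")["frame"][180:340,290:430]; a=cv2.resize(a,None,fx=3.6,fy=3.6,interpolation=cv2.INTER_CUBIC)[:576,:504]
cv2.imwrite("pics/c4.png",a)
b=grab("top","pics/top2.png")["frame"][235:360,220:380]; cv2.imwrite("pics/c5.png",cv2.resize(b,None,fx=4.5,fy=4.5,interpolation=cv2.INTER_CUBIC))
E
```

```text
(no output)
```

View pics/c4.png

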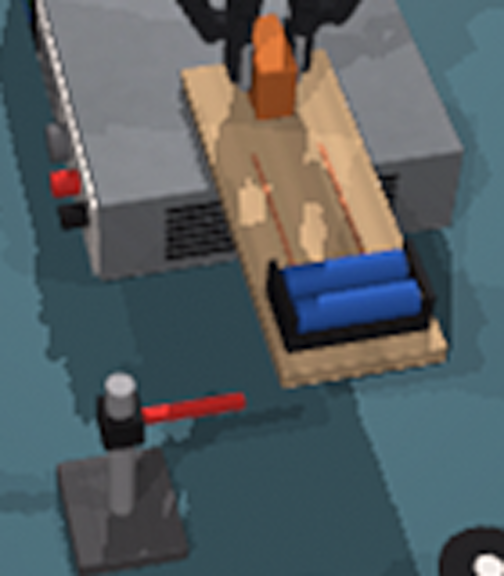

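View pics/c5.png

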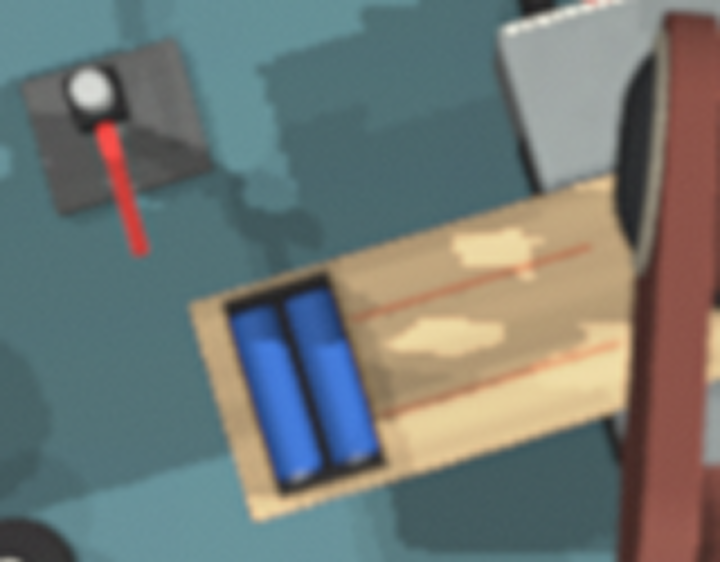

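Top crop: pointer tip at (142,254), board end corners at (190,304) and (254,522). Side crop: tip at (244,402), corners at (281,373) and (446,343). The board is square, flat and clear of the pointer. Next, the remaining distance.

```bash
python3 - <<'E'
from h import *
T=load("pics/top2.npz");S=load("pics/side2.npz")
t=lambda p:((p[0]+.5)/4.5-.5+220,(p[1]+.5)/4.5-.5+235)
s=lambda p:((p[0]+.5)/3.6-.5+290,(p[1]+.5)/3.6-.5+180)
th=np.radians(106.8);u=np.array([np.cos(th),np.sin(th)]);v=np.array([-u[1],u[0]])
for n,d,f,P in(("T",T,t,[(142,254),(190,304),(254,522)]),("S",S,s,[(244,402),(281,373),(446,343)])):
    g,a,b=[atz(d,f(p),.087)[:2] for p in P]; e=(a+b)/2-g; print(n,g,e@u,e@v,np.degrees(np.arctan2(*(b-a)[::-1]))-196.8+360,np.linalg.norm(b-a))
for P in zip([(142,254),(190,304),(254,522)],[(244,402),(281,373),(446,343)]): print(tri([(T,t(P[0])),(S,s(P[1]))]))
E
```

```text
T [0.49892502 0.25504313] -0.01261904272703567 0.06959995445562892 -0.1553280786849882 0.08988611124963872
S [0.49670053 0.25739122] -0.015511487640614956 0.06899707460214848 1.1433902372646116 0.0907853111253863
[0.4979098  0.25538069 0.08466919]
[0.47867869 0.23582566 0.08612993]
[0.39252923 0.20994418 0.08865927]
```

Remaining distance is about 13.5 to 14 mm.

play_rows(
  series=[
    [[-0.001, 0.003, 0, 0, 0, 0, 0], [-0.001, 0.004, 0, 0, 0, 0, 0], [-0.001, 0.0035, 0, 0, 0, 0, 0], [-0.001, 0.0025, 0, 0, 0, 0, 0], [0, 0, 0, 0, 0, 0, 0], [0, 0, 0, 0, 0, 0, 0], [0, 0, 0, 0, 0, 0, 0], [0, 0, 0, 0, 0, 0, 0]],
  ],
)

```text
time: 7.0
tool_pos: [0.4924, 0.0364, 0.0982]
tool_rot: [0.001, 0.596, 0.803, 0.0]
contact_force: [1.6, -3.5, 5.3]
gripper_width: 0.269
grasp_force: 60.6
```

```bash
python3 - <<'E'
from h import *
a=grab("side","pics/side3.png")["frame"][210:320,320:430]; a=cv2.resize(a,(396,396),interpolation=cv2.INTER_CUBIC)
b=grab("top","pics/top3.png")["frame"][260:360,230:320]; b=cv2.resize(b,(405,450),interpolation=cv2.INTER_CUBIC)
o=np.zeros((450,800,3),np.uint8); o[:396,404:]=a; o[:,:405]=b; cv2.imwrite("pics/c6.png",o)
E
```

```text
(no output)
```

View pics/c6.png

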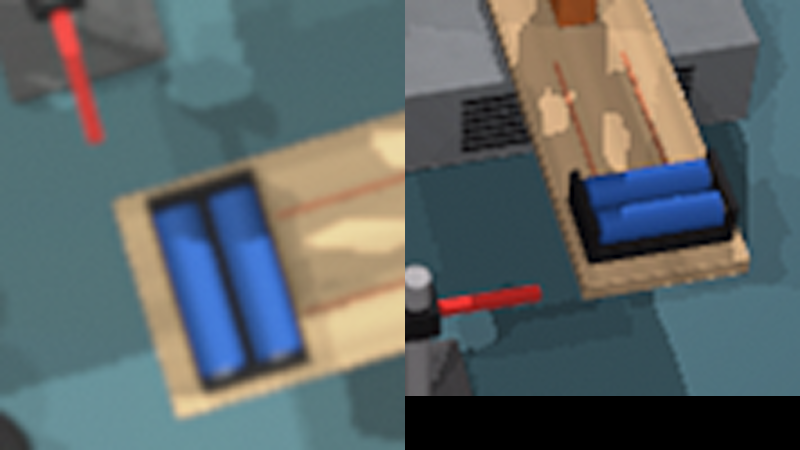

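Left: tip at (96,141), board end corners at (113,202) and (178,419). Right: tip at (541,294), corners at (582,287) and (748,259). The end looks in line with the pointer, so I'll check it numerically.

```bash
python3 - <<'E'
from h import *
T=load("pics/top3.npz");S=load("pics/side3.npz")
t=lambda p:((p[0]+.5)/4.5-.5+230,(p[1]+.5)/4.5-.5+260)
s=lambda p:((p[0]-404+.5)/3.6-.5+320,(p[1]+.5)/3.6-.5+210)
th=np.radians(106.8);u=np.array([np.cos(th),np.sin(th)]);v=np.array([-u[1],u[0]])
for n,d,f,P in(("T",T,t,[(96,141),(113,202),(178,419)]),("S",S,s,[(541,294),(582,287),(748,259)])):
    g,a,b=[atz(d,f(p),.087)[:2] for p in P]; e=(a+b)/2-g; print(n,e@u,e@v)
E
```

```text
T 0.00012952185607616353 0.07011587345659191
S -0.000225332727625045 0.0669261286850379
```

Both views put the end within 0.3 mm of the pointer line. I'm handing it in.

```bash
python3 -c "
from plant import manip
print(manip.job_done())"
```

```text
the job is handed in; nothing more can be done
None
```

I handed the job in with the board slid out flat, its outer end within about 0.3 mm of the pointer line in both camera views, square to the instrument and still gripped at 60 N; no verdict was shown.

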